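Feed the red row home in the sample rack

ROBOT

A 6-joint arm with a two-finger parallel gripper is mounted at the origin on the work surface. World frame = base frame: x ahead of the robot, y to its left, z up, the work surface at z = 0. Lengths are in m, angles in rad, forces in N, time in s.
With the tool pointing down it reaches from about 0.25 to 0.775 m from the base axis. Payload 4 kg.
Tool frame: the origin (TCP) lies midway between the tips of the shut fingers; the grasp point (between the pads) lies 19 mm behind it; z points along the fingers, y is the direction in which the jaws open and shut (so a half turn about z gives the same grasp; the last joint's range is limited). The gripper opens to 94 mm and grips with 3 to 60 N. Pads are 16 mm wide; open, the fingers measure 119 mm over their backs; the gripper's body (75 mm by 177 mm) begins 78 mm behind the grasp point.
Start: joints at [-1.278, 0.087, 1.371, -0, 1.684, -0.103], TCP at [0.212, -0.507, 0.206] pointing down, gripper open.
Joint ranges: [-3.1, 3.1], [-0.76, 2.03], [0.27, 2.55], [-1.08, 4.22], [0.17, 2.65], [-2.57, 2.57]. Speed limits (rad/s): [2.79, 2.79, 3.14, 3.14, 3.14, 3.14].

INTERFACE

Orientations are given as a unit quaternion [x, y, z, w].
In Python, from workcell import readout, vision, ticket, spot_in, place_of gives the robot as it stands. The module is installed in compiled form; this text tells all that it offers.
- The arm moves only by the tool play_rows, never from a script. Its argument "targets" is a list of rows, each a list of 3 entries, a list of its own where there are three numbers: the opening in per cent of the stroke, from 0 (shut) to 100 (fully open), then the shift along the world's x, y, z in cm, then the turn, a rotation vector about the world's x, y, z in degrees. A call has exactly 5 rows; each row is the pose to reach, as a shift and turn from the pose commanded when the call began; what a row does not reach only later rows make up. A row lasts 1/10 s, in which the tool goes at most 50 mm and 8.59 degrees, less where a joint would pass 70% of its speed; a pose out of reach is approached as far as the arm can. A call with a gripper value outside its range is refused whole. The fingers move at their own pace and stop on an object; the grip force is fixed at half the most. Time passes only in rows, so rows that repeat a pose let the fingers close, or fill a call up. It gives the time, the measured TCP pose, the force and the opening at its end, in the units of the state.
- readout.get_state(): the state, without advancing time (a new reading comes with each control period).
- vision.snapshot(name): name is "scene" or "top"; returns a dict with "pixels" (384x512x3 uint8, red, green, blue), "range_z" (384x512 float32, m along the optical axis (not along the pixel's ray), 0 where there is no reading), "mtx" (3x3 intrinsics, pixels), "rvec" (rotation vector, rad) and "tvec" (3), from world to camera coordinates, as OpenCV has them. Camera axes: x right, y down, z forward; pixel columns grow to the right and rows downward; lengths in m; the calibration is good to about 2 mm. A picture is of the moment at which its call begins.
- ticket.finish_job(): hands the job in, once; it reports no verdict.
Trained networks look in a picture, given as the dict that the camera call returned (one of the last four; its "shot" number tells which), for a name from the list of things; names that differ only in an ending like _2 or _b are one class to them, and where a whole thing is asked for, a point or a joint stands for the part that bears it (a point fixed in the world has none). Each returns a list of dicts, best first, with "score" (0 to 1); they miss things now and then, are a little off and sometimes report something else, mostly with a low value. They report only what shows in the picture. A call takes as long as a camera call.
- spot_in(picture, thing): "position" ([x, y, z] in m, in world coordinates, good to about 4 mm: the middle of the surface that is visible of it).
- place_of(picture, thing): "position" ([x, y, z] in m, in world coordinates, good to about 4 mm: a listed point, or the origin of a listed thing).
The state is a dict: "t": time; "joint_positions": joint angles; "dq": joint speeds; "tau": joint torques, N m; "ee_pos": TCP position; "ee_rot": TCP orientation; "contact_force": force on the tool from outside, world axes, zero at the start; "moment": the same for the moment, N m; "finger_gap": finger opening in m.
Only numpy, scipy, OpenCV 4.12 (cv2) and the standard library are available. Lean on these libraries where they do the work, as an engineer would, in place of code of your own. Each camera call takes 0.05 s, during which the arm holds its last target.

TASK

Push the row of four red-lidded sample jars along its lane in the rack, as one closed row from behind, until the leading jar is fully up against the blue end stop and all four stand upright and touching. Push gently without ramming the stop; only push, never lift or tip a jar or let the row come apart. Leave the blue-lidded row and everything else on the bench where it is, and finish with the hand clear.

Things in the scene. Friction and masses are not known exactly. Their poses are not given: they have to be found in the camera images.
- rack: fixed two-lane rack, 138 mm across (its x), 340 mm long (its y), origin at the centre of its underside. Lanes run along its y, centre lines at x = -34 and +34 mm; lane floor 8 mm above the table; lanes 46 mm wide between guides 12 mm above the floor; open at the -y end. Its +y points roughly to world +y, up to 0.4 rad either way
- stop_face (a point): middle of the inner face of the blue end stop at lane-floor height, between the lanes (rack x = 0, y = +160 mm, z = 8 mm). The stop is a plate across the +y end of both lanes, 10 mm thick, its top 46 mm above the table
- red1: leading jar of the red row (nearest the end stop): sample jar, 60 mm tall, straight body 44 mm diameter up to 46 mm (brown, pale above), then a 41 mm red lid; about 80 g; origin at the centre of its underside. The four stand touching in one lane (either one), 60 to 100 mm short of the stop; pushed from behind at about 20 mm above the lane floor they slide upright
- red2: second jar of the red row: sample jar, 60 mm tall, straight body 44 mm diameter up to 46 mm (brown, pale above), then a 41 mm red lid; about 80 g; origin at the centre of its underside
- red3: third jar of the red row: sample jar, 60 mm tall, straight body 44 mm diameter up to 46 mm (brown, pale above), then a 41 mm red lid; about 80 g; origin at the centre of its underside
- red4: rearmost jar of the red row (nearest the open end): sample jar, 60 mm tall, straight body 44 mm diameter up to 46 mm (brown, pale above), then a 41 mm red lid; about 80 g; origin at the centre of its underside
- blue1: leading jar of the blue row in the other lane, to be left alone: sample jar, 60 mm tall, straight body 44 mm diameter up to 46 mm (brown, pale above), then a 41 mm blue lid; about 80 g; origin at the centre of its underside
- blue2: middle jar of the blue row in the other lane, to be left alone: sample jar, 60 mm tall, straight body 44 mm diameter up to 46 mm (brown, pale above), then a 41 mm blue lid; about 80 g; origin at the centre of its underside
- blue3: rearmost jar of the blue row in the other lane, to be left alone: sample jar, 60 mm tall, straight body 44 mm diameter up to 46 mm (brown, pale above), then a 41 mm blue lid; about 80 g; origin at the centre of its underside
- white_jar: bystander on the bench right of the rack: sample jar, 60 mm tall, straight body 44 mm diameter up to 46 mm (brown, pale above), then a 41 mm white lid; about 80 g; origin at the centre of its underside
- amber_bottle: bystander: brown bottle, 68 mm diameter, 150 mm tall, black cap, origin at the centre of its underside
- beaker: bystander: open glass beaker, 70 mm diameter, 85 mm tall, origin at the centre of its underside
- spatula: bystander: spatula with a black handle, 180 mm long, lying on the bench right of the rack; x along its length

How it is judged:
By the outcome, as a careful person would: the job done as asked, in the order asked, and still so for the second after the job is handed in, with the robot touching nothing.
It also fails if it takes over 38 s, if anything falls off the work surface, if the arm or the gripper's body presses on something with over 40 N, if the wrist force passes 120 N, or if a joint passes its speed limit or range.

## Working session

There is one attempt and no reset: what is moved stays moved. The work goes in short steps, Python scripts to look and compute and a tool call to move; the robot and the scene stay as the last step left them, time stands still between calls to the robot, and variables do not carry over. Pictures are saved under pics/ and viewed, and the job is handed in when it is done.

Besides the shell and the picture viewer there is one more tool, called after ">>>" as name(argument=value, ...) on one line, values as JSON. play_rows: Moves the arm, as the interface text tells. Its arguments: {"type":"object","properties":{"targets":{"type":"array","items":{"type":"array"}}},"required":["targets"]}

```bash
mkdir -p pics
python3 - <<'E'
from workcell import readout, vision, ticket, spot_in, place_of
import cv2, numpy as np
s=readout.get_state(); print({k:np.round(v,3).tolist() for k,v in s.items()})
for n in ("scene","top"):
    p=vision.snapshot(n); cv2.imwrite(f"pics/{n}0.png",p["pixels"][:,:,::-1]); np.savez(f"{n}0.npz",**p)
    for t in ["rack","stop_face","red1","red2","red3","red4","blue1","blue3","white_jar","amber_bottle","beaker","spatula"]:
        for d in place_of(p,t)[:4]: print(n,t,np.round(d["position"],3),round(d["score"],2))
E
```

```text
{'t': 0.0, 'joint_positions': [-1.278, 0.088, 1.372, -0.0, 1.684, -0.103], 'dq': [-0.001, -0.001, -0.0, -0.001, 0.002, 0.002], 'tau': [0.0, -34.018, -30.243, 0.072, 0.033, -0.0], 'ee_pos': [0.212, -0.507, 0.204], 'ee_rot': [0.98, 0.197, -0.0, -0.001], 'contact_force': [0.559, -0.323, -0.766], 'moment': [-0.02, -0.045, -0.023], 'finger_gap': 0.094}
scene rack [ 0.55  -0.064 -0.001] 0.69
scene rack [ 0.517 -0.09   0.01 ] 0.3
scene rack [ 0.584 -0.043  0.008] 0.23
scene stop_face [0.546 0.102 0.014] 0.63
scene stop_face [ 0.388 -0.333 -0.   ] 0.6
scene red1 [ 0.516 -0.047  0.006] 0.6
scene red1 [ 0.517 -0.001  0.007] 0.59
scene red1 [ 0.513 -0.134  0.01 ] 0.58
scene red1 [ 0.513 -0.089  0.009] 0.56
scene red2 [ 0.516 -0.047  0.006] 0.6
scene red2 [ 0.517 -0.001  0.007] 0.59
scene red2 [ 0.513 -0.134  0.01 ] 0.58
scene red2 [ 0.513 -0.089  0.009] 0.56
scene red3 [ 0.516 -0.047  0.006] 0.6
scene red3 [ 0.517 -0.001  0.007] 0.59
scene red3 [ 0.513 -0.134  0.01 ] 0.58
scene red3 [ 0.513 -0.089  0.009] 0.56
scene red4 [ 0.516 -0.047  0.006] 0.6
scene red4 [ 0.517 -0.001  0.007] 0.59
scene re
[... 857 characters left out ...]
[ 0.515 -0.041  0.005] 0.44
top red3 [ 0.515 -0.136  0.011] 0.57
top red3 [ 0.517 -0.088  0.015] 0.53
top red3 [0.517 0.002 0.01 ] 0.45
top red3 [ 0.515 -0.041  0.005] 0.44
top red4 [ 0.515 -0.136  0.011] 0.57
top red4 [ 0.517 -0.088  0.015] 0.53
top red4 [0.517 0.002 0.01 ] 0.45
top red4 [ 0.515 -0.041  0.005] 0.44
top blue1 [ 0.58  -0.041  0.006] 0.64
top blue1 [0.584 0.006 0.007] 0.63
top blue1 [ 0.584 -0.08   0.01 ] 0.51
top blue3 [ 0.58  -0.041  0.006] 0.64
top blue3 [0.584 0.006 0.007] 0.63
top blue3 [ 0.584 -0.08   0.01 ] 0.51
top white_jar [ 0.392 -0.334 -0.001] 0.43
top beaker [ 0.381  0.405 -0.   ] 0.93
top spatula [ 0.55  -0.415 -0.002] 0.81
top spatula [ 0.391 -0.336 -0.002] 0.19
```

View pics/scene0.png

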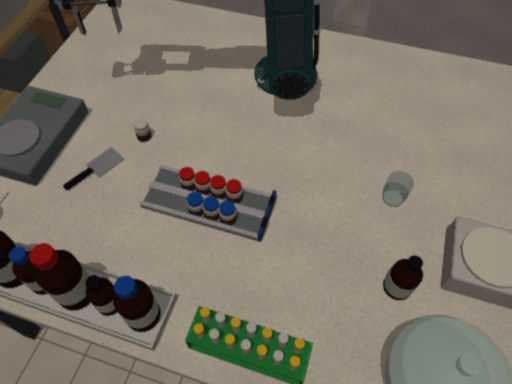

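View pics/top0.png

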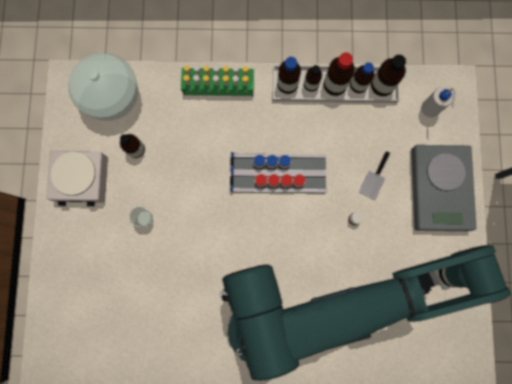

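```bash
cat > h.py <<'E'
import cv2, numpy as np
def cloud(p):
    K=p["mtx"];R,_=cv2.Rodrigues(np.asarray(p["rvec"],float));z=p["range_z"].astype(float)
    v,u=np.mgrid[:z.shape[0],:z.shape[1]]
    c=np.stack([(u-K[0,2])/K[0,0]*z,(v-K[1,2])/K[1,1]*z,z],-1)
    return (c-np.asarray(p["tvec"]).ravel())@R
def blobs(p,lo=.058,hi=.078):
    W=cloud(p);h=cv2.cvtColor(p["pixels"],cv2.COLOR_RGB2HSV);out={}
    m0=(W[...,2]>lo)&(W[...,2]<hi)&(p["range_z"]>0)
    red=m0&((h[...,0]<8)|(h[...,0]>172))&(h[...,1]>120)
    blue=m0&(h[...,0]>95)&(h[...,0]<130)&(h[...,1]>100)
    return W,red,blue
def lids(p):
    """lid centres: split row mask by kmeans"""
    W,red,blue=blobs(p);res={}
    for n,m,k in(("red",red,4),("blue",blue,3)):
        P=W[m].astype(np.float32)
        P=P[(P[:,0]>.35)&(P[:,0]<.75)&(abs(P[:,1])<.3)]
        _,l,c=cv2.kmeans(P[:,:2].copy(),k,None,(3,50,1e-5),10,cv2.KMEANS_PP_CENTERS)
        c=np.array([(P[l.ravel()==i,:2].max(0)+P[l.ravel()==i,:2].min(0))/2 for i in range(k)]+[]) if 0 else c
        c=c[np.argsort(-c[:,1])]
        res[n]=(c,P[:,2].mean(),len(P),P[:,1].min(),P[:,1].max())
    return res
E
python3 - <<'E'
from h import *
for n in("scene","top"):
    p=np.load(n+"0.npz",allow_pickle=True)
    p={k:p[k] for k in p.files}
    for k,v in lids(p).items(): print(n,k,np.round(v[0],4).tolist(),np.round(v[1:],4))
    W=cloud(p);h=cv2.cvtColor(p["pixels"],cv2.COLOR_RGB2HSV)
    m=(W[...,2]>.035)&(W[...,2]<.052)&(h[...,0]>95)&(h[...,0]<130)&(h[...,1]>100)&(W[...,1]>.06)&(W[...,1]<.2)
    P=W[m]; print("stop",len(P),P.min(0),P.max(0),P.mean(0)); print(cv2.minAreaRect(P[:,:2].astype(np.float32)))
E
```

```text
scene red [[0.5185999870300293, 0.0010000000474974513], [0.5187000036239624, -0.042100001126527786], [0.5184000134468079, -0.08649999648332596], [0.5188000202178955, -0.1306000053882599]] [ 6.760e-02  6.910e+02 -1.511e-01  2.120e-02]
scene blue [[0.5856000185012817, 0.007600000128149986], [0.5860999822616577, -0.03660000115633011], [0.5861999988555908, -0.08049999922513962]] [ 6.800e-02  5.470e+02 -1.012e-01  2.680e-02]
stop 113 [0.4825346  0.09819006 0.03559928] [0.62015325 0.11009278 0.04777047] [0.5631637  0.10383838 0.04241421]
((0.5513430833816528, 0.10401449352502823), (0.011757666245102882, 0.137623593211174), 89.63387298583984)
top red [[0.510699987411499, -0.0020000000949949026], [0.5109999775886536, -0.046300001442432404], [0.5113000273704529, -0.09030000120401382], [0.5120000243186951, -0.133200004696846]] [ 6.630e-02  3.920e+02 -1.505e-01  1.490e-02]
top blue [[0.5788999795913696, 0.0052999998442828655], [0.5792999863624573, -0.03909999877214432], [0.5795000195503235, -0.08269999921321869]] [ 6.64e-02  2.63e+02 -9.88e-02  2.28e-02]
stop 10 [0.49114036 0.09816827 0.03688476] [0.60563939 0.10157008 0.04479793] [0.54834151 0.09996983 0.04163592]
((0.5483848452568054, 0.09968230873346329), (0.003401014255359769, 0.11450067162513733), 89.81257629394531)
```

The scene view shows the red row at about (187–233, 176–188), the blue row at (195–228, 203–211) and the blue stop at (268, 214). In the top view the red row is nearer the robot, at x≈0.515. The rack is within about 0.5° of world y, and the stop's inner face is at y≈0.099. Red4's rear face is at y≈-0.154, so the travel is about 77 mm. I'll push with the fingers shut and the jaw axis across the lane.

>>> play_rows(targets=[[0, [3, 3, 0], [0, 0, 7]], [0, [6.5, 6.5, 0], [0, 0, 15]], [0, [10, 10, 0], [0, 0, 23]], [0, [13.5, 13.5, 0], [0, 0, 31]], [0, [17, 17, 0], [0, 0, 39]]])

```text
t: 1.8
ee_pos: [0.3831, -0.336, 0.2057]
ee_rot: [0.857, 0.515, 0.0, 0.0]
contact_force: [-0.3, -0.8, -0.1]
finger_gap: 0.0577
```

>>> play_rows(targets=[[0, [3, 3, 0], [0, 0, 7]], [0, [6.5, 6.5, 0], [0, 0, 14]], [0, [10, 10, 0], [0, 0, 21]], [0, [13.3, 13.5, 0], [0, 0, 28.3]], [0, [13.3, 13.5, 0], [0, 0, 28.3]]])

```text
t: 2.3
ee_pos: [0.518, -0.1978, 0.2051]
ee_rot: [0.704, 0.71, 0.001, -0.0]
contact_force: [0.0, -0.9, 0.2]
finger_gap: 0.0172
```

Run:
```python
from workcell import readout
import numpy as np
s=readout.get_state(); print({k:np.round(v,4).tolist() for k,v in s.items()})
```

```text
{'t': 2.3, 'joint_positions': [-0.4686, 0.0973, 1.3606, 0.0025, 1.6838, -0.4772], 'dq': [-0.0816, -0.0222, 0.0241, -0.074, 0.0154, 0.0234], 'tau': [1.4783, -34.289, -30.6258, 0.4667, -0.057, -0.1436], 'ee_pos': [0.518, -0.1978, 0.2051], 'ee_rot': [0.704, 0.7102, 0.0012, -0.0004], 'contact_force': [0.0392, -0.9144, 0.2468], 'moment': [0.0296, -0.0765, 0.0098], 'finger_gap': 0.0172}
```

>>> play_rows(targets=[[0, [0, 0, -3], [0, 0, 0]], [0, [0, 0, -7], [0, 0, 0]], [0, [0, 0, -10], [0, 0, 0]], [0, [0, 0, -12], [0, 0, 0]], [0, [0, 0, -12], [0, 0, 0]]])

```text
t: 2.8
ee_pos: [0.5121, -0.2018, 0.0816]
ee_rot: [0.708, 0.706, -0.001, -0.004]
contact_force: [0.5, 0.1, 0.6]
finger_gap: 0.0005
```

Run:
```python
from workcell import readout, vision
from h import *
p=vision.snapshot("scene"); cv2.imwrite("pics/s1.png",cv2.resize(p["pixels"][130:260,110:310,::-1],(800,520),interpolation=2))
for k,v in lids(p).items(): print(k,np.round(v[0],4).tolist(),np.round(v[1:],4))
s=readout.get_state(); print({k:np.round(v,4).tolist() for k,v in s.items()})
```

```text
red [[0.5188999772071838, 0.0012000000569969416], [0.5188000202178955, -0.042399998754262924], [0.5185999870300293, -0.08649999648332596], [0.5187000036239624, -0.1306000053882599]] [ 6.770e-02  6.900e+02 -1.518e-01  2.000e-02]
blue [[0.5856999754905701, 0.007600000128149986], [0.5860999822616577, -0.0364999994635582], [0.5863000154495239, -0.08049999922513962]] [ 6.800e-02  5.510e+02 -1.006e-01  2.700e-02]
{'t': 2.85, 'joint_positions': [-0.4781, 0.1498, 1.5453, -0.0002, 1.4501, -0.4765], 'dq': [0.0027, -0.0272, -0.06, -0.0012, 0.0034, -0.0012], 'tau': [0.0377, -33.9617, -27.5542, 0.0547, 0.0501, 0.0001], 'ee_pos': [0.5136, -0.2025, 0.084], 'ee_rot': [0.7077, 0.7065, -0.0007, -0.0017], 'contact_force': [0.3856, -0.3097, -0.1188], 'moment': [-0.0058, -0.1201, -0.0241], 'finger_gap': 0.0007}
```

View pics/s1.png

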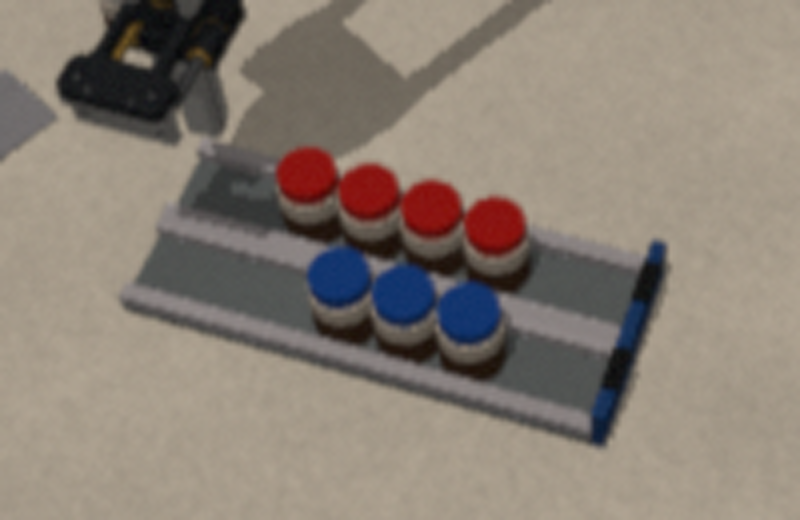

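The crop shows four red lids at (307–495, 172–225) and the fingers at the top left, about (200, 120). The jars haven't moved. I'll lower the fingers into the lane behind the row.

>>> play_rows(targets=[[0, [0, 0, -2], [0, 0, 0]], [0, [0, 0, -4], [0, 0, 0]], [0, [0, 0, -5.5], [0, 0, 0]], [0, [0, 0, -6.3], [0, 0, 0]], [0, [0, 0, -6.3], [0, 0, 0]]])

```text
t: 3.35
ee_pos: [0.5147, -0.2025, 0.0221]
ee_rot: [0.707, 0.707, -0.0, -0.001]
contact_force: [-1.3, -0.3, 0.2]
finger_gap: 0.0006
```

Run:
```python
from workcell import readout, vision
from h import *
p=vision.snapshot("scene"); im=p["pixels"][:,:,::-1].copy()
s=readout.get_state()
q,_=cv2.projectPoints(np.array([s["ee_pos"]]),p["rvec"],p["tvec"],p["mtx"],None); print("tcp px crop",(q.ravel()-[110,130])*4)
cv2.imwrite("pics/s2.png",cv2.resize(im[130:260,110:310],(800,520),interpolation=2))
print({k:np.round(v,4).tolist() for k,v in s.items()})
```

```text
tcp px crop [219.19639652 181.65342669]
{'t': 3.4, 'joint_positions': [-0.4772, 0.2022, 1.6136, 0.0, 1.3253, -0.4767], 'dq': [0.0028, -0.0118, -0.0176, 0.0005, -0.0012, -0.0012], 'tau': [-0.0301, -35.4518, -26.8836, 0.0529, 0.0496, -0.0002], 'ee_pos': [0.5153, -0.2027, 0.0229], 'ee_rot': [0.7073, 0.7069, 0.0001, 0.0002], 'contact_force': [-0.1578, 0.1249, 0.737], 'moment': [-0.0223, -0.0651, -0.0343], 'finger_gap': 0.0006}
```

View pics/s2.png

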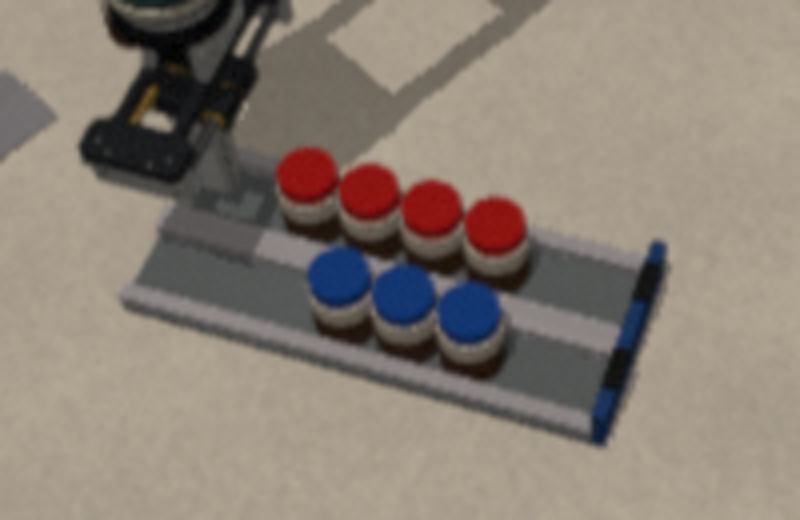

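The fingers sit centred in the lane at crop (220, 190), about 40 mm behind red4 and clear of the guides. I'll close in, then push slowly.

>>> play_rows(targets=[[0, [0, 0.8, 0], [0, 0, 0]], [0, [0, 1.7, 0], [0, 0, 0]], [0, [0, 2.5, 0], [0, 0, 0]], [0, [0, 3.0, 0], [0, 0, 0]], [0, [0, 3.2, 0], [0, 0, 0]]])

```text
t: 3.9
ee_pos: [0.5152, -0.1696, 0.0227]
ee_rot: [0.707, 0.707, 0.0, 0.0]
contact_force: [0.6, 1.1, 1.0]
finger_gap: 0.0007
```

>>> play_rows(targets=[[0, [0, 0.1, 0], [0, 0, 0]], [0, [0, 0.2, 0], [0, 0, 0]], [0, [0, 0.3, 0], [0, 0, 0]], [0, [0, 0.4, 0], [0, 0, 0]], [0, [0, 0.5, 0], [0, 0, 0]]])

```text
t: 4.4
ee_pos: [0.515, -0.1656, 0.0224]
ee_rot: [0.707, 0.707, 0.0, -0.0]
contact_force: [0.5, 1.3, 0.4]
finger_gap: 0.0007
```

>>> play_rows(targets=[[0, [0, 0.1, 0], [0, 0, 0]], [0, [0, 0.2, 0], [0, 0, 0]], [0, [0, 0.3, 0], [0, 0, 0]], [0, [0, 0.4, 0], [0, 0, 0]], [0, [0, 0.5, 0], [0, 0, 0]]])

```text
t: 4.9
ee_pos: [0.5151, -0.1607, 0.0225]
ee_rot: [0.707, 0.707, -0.0, 0.0]
contact_force: [-0.1, -2.6, 0.4]
finger_gap: 0.0004
```

>>> play_rows(targets=[[0, [0, 0.1, 0], [0, 0, 0]], [0, [0, 0.2, 0], [0, 0, 0]], [0, [0, 0.3, 0], [0, 0, 0]], [0, [0, 0.4, 0], [0, 0, 0]], [0, [0, 0.5, 0], [0, 0, 0]]])

```text
t: 5.4
ee_pos: [0.515, -0.1554, 0.0225]
ee_rot: [0.707, 0.707, -0.0, 0.0]
contact_force: [0.4, -1.5, -1.2]
finger_gap: 0.0002
```

```bash
cat > look.py <<'E'
import sys
from workcell import readout, vision
from h import *
p=vision.snapshot("scene"); im=p["pixels"][:,:,::-1].copy()
s=readout.get_state()
cv2.imwrite(f"pics/{sys.argv[1]}.png",cv2.resize(im[130:260,110:310],(800,520),interpolation=2))
for k,v in lids(p).items(): print(k,np.round(v[0],4).tolist(),np.round(v[1:],4))
print({k:np.round(s[k],4).tolist() for k in("t","ee_pos","ee_rot","contact_force","finger_gap")})
E
python3 look.py s3
```

```text
red [[0.5184999704360962, 0.010200000368058681], [0.5184000134468079, -0.033399999141693115], [0.5182999968528748, -0.07720000296831131], [0.5188000202178955, -0.120899997651577]] [ 6.760e-02  7.070e+02 -1.461e-01  2.910e-02]
blue [[0.5856999754905701, 0.007699999958276749], [0.5860000252723694, -0.0364999994635582], [0.5860999822616577, -0.08060000091791153]] [ 6.800e-02  5.480e+02 -1.022e-01  2.670e-02]
{'t': 5.45, 'ee_pos': [0.5151, -0.1552, 0.0225], 'ee_rot': [0.7072, 0.707, 0.0001, -0.0], 'contact_force': [-1.1416, -1.2721, -0.0683], 'finger_gap': 0.0003}
```

View pics/s3.png

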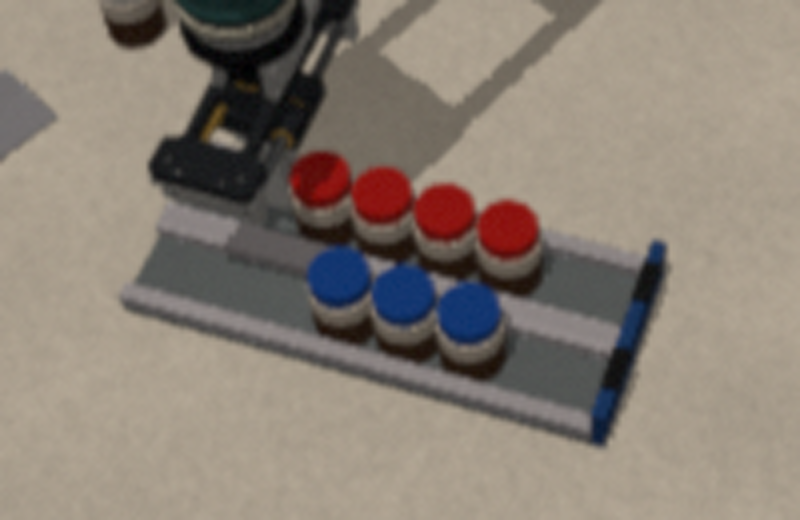

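The row is moving closed: all four lids advanced about 9 mm and the blue row hasn't moved. About 68 mm remain.

>>> play_rows(targets=[[0, [0, 0.2, 0], [0, 0, 0]], [0, [0, 0.4, 0], [0, 0, 0]], [0, [0, 0.6, 0], [0, 0, 0]], [0, [0, 0.8, 0], [0, 0, 0]], [0, [0, 1.0, 0], [0, 0, 0]]])

```text
t: 5.95
ee_pos: [0.5151, -0.1453, 0.0225]
ee_rot: [0.707, 0.707, 0.0, 0.0]
contact_force: [0.1, -1.8, -0.2]
finger_gap: 0.0006
```

>>> play_rows(targets=[[0, [0, 0.2, 0], [0, 0, 0]], [0, [0, 0.4, 0], [0, 0, 0]], [0, [0, 0.6, 0], [0, 0, 0]], [0, [0, 0.8, 0], [0, 0, 0]], [0, [0, 1.0, 0], [0, 0, 0]]])

```text
t: 6.45
ee_pos: [0.5151, -0.1354, 0.0225]
ee_rot: [0.707, 0.707, 0.0, 0.0]
contact_force: [-0.3, -3.3, 0.1]
finger_gap: 0.0009
```

>>> play_rows(targets=[[0, [0, 0.2, 0], [0, 0, 0]], [0, [0, 0.4, 0], [0, 0, 0]], [0, [0, 0.6, 0], [0, 0, 0]], [0, [0, 0.8, 0], [0, 0, 0]], [0, [0, 1.0, 0], [0, 0, 0]]])

```text
t: 6.95
ee_pos: [0.515, -0.1253, 0.0225]
ee_rot: [0.707, 0.707, 0.0, 0.0]
contact_force: [-0.1, -2.7, 0.1]
finger_gap: 0.0002
```

>>> play_rows(targets=[[0, [0, 0.2, 0], [0, 0, 0]], [0, [0, 0.4, 0], [0, 0, 0]], [0, [0, 0.6, 0], [0, 0, 0]], [0, [0, 0.8, 0], [0, 0, 0]], [0, [0, 1.0, 0], [0, 0, 0]]])

```text
t: 7.45
ee_pos: [0.515, -0.1153, 0.0225]
ee_rot: [0.707, 0.707, 0.0, 0.0]
contact_force: [0.3, -3.2, 1.1]
finger_gap: 0.0006
```

>>> play_rows(targets=[[0, [0, 0.2, 0], [0, 0, 0]], [0, [0, 0.4, 0], [0, 0, 0]], [0, [0, 0.6, 0], [0, 0, 0]], [0, [0, 0.8, 0], [0, 0, 0]], [0, [0, 1.0, 0], [0, 0, 0]]])

```text
t: 7.95
ee_pos: [0.515, -0.1053, 0.0225]
ee_rot: [0.707, 0.707, 0.0, 0.0]
contact_force: [0.0, -2.5, -0.1]
finger_gap: 0.0006
```

```bash
python3 look.py s4
```

```text
red [[0.5181000232696533, 0.060100000351667404], [0.5181999802589417, 0.016200000420212746], [0.5182999968528748, -0.02759999968111515], [0.5188000202178955, -0.07119999825954437]] [ 6.78e-02  7.02e+02 -9.38e-02  7.88e-02]
blue [[0.5856000185012817, 0.007600000128149986], [0.5860999822616577, -0.03660000115633011], [0.5863000154495239, -0.08070000261068344]] [ 6.81e-02  5.47e+02 -1.01e-01  2.66e-02]
{'t': 8.0, 'ee_pos': [0.515, -0.105, 0.0225], 'ee_rot': [0.7072, 0.707, 0.0002, -0.0001], 'contact_force': [-0.7533, -2.8019, -0.0126], 'finger_gap': 0.0005}
```

View pics/s4.png

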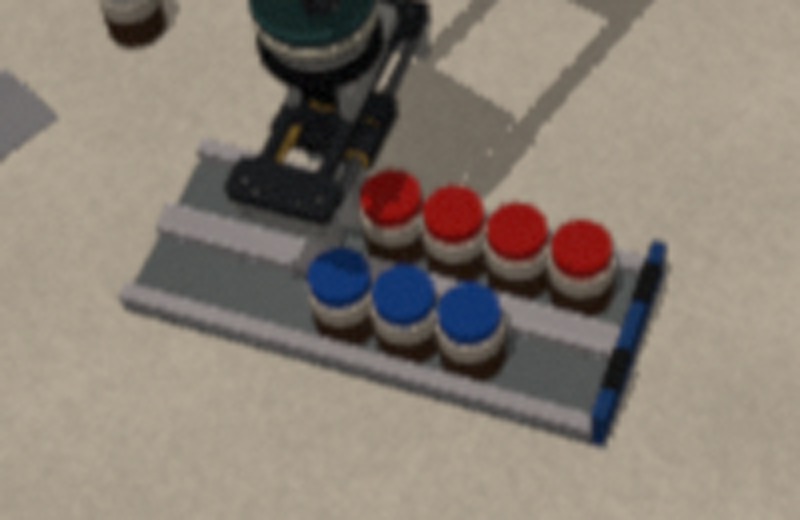

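The row is still closed and the blue row still hasn't moved; about 18 mm remain. I'll slow down now.

>>> play_rows(targets=[[0, [0, 0.15, 0], [0, 0, 0]], [0, [0, 0.3, 0], [0, 0, 0]], [0, [0, 0.45, 0], [0, 0, 0]], [0, [0, 0.6, 0], [0, 0, 0]], [0, [0, 0.7, 0], [0, 0, 0]]])

```text
t: 8.5
ee_pos: [0.515, -0.0984, 0.0225]
ee_rot: [0.707, 0.707, 0.0, 0.0]
contact_force: [0.5, -2.4, 0.1]
finger_gap: 0.0004
```

>>> play_rows(targets=[[0, [0, 0.1, 0], [0, 0, 0]], [0, [0, 0.2, 0], [0, 0, 0]], [0, [0, 0.3, 0], [0, 0, 0]], [0, [0, 0.38, 0], [0, 0, 0]], [0, [0, 0.45, 0], [0, 0, 0]]])

```text
t: 9.0
ee_pos: [0.515, -0.0939, 0.0225]
ee_rot: [0.707, 0.707, 0.0, 0.0]
contact_force: [-0.2, -2.9, -0.5]
finger_gap: 0.0004
```

>>> play_rows(targets=[[0, [0, 0.05, 0], [0, 0, 0]], [0, [0, 0.1, 0], [0, 0, 0]], [0, [0, 0.15, 0], [0, 0, 0]], [0, [0, 0.2, 0], [0, 0, 0]], [0, [0, 0.25, 0], [0, 0, 0]]])

```text
t: 9.5
ee_pos: [0.515, -0.0915, 0.0225]
ee_rot: [0.707, 0.707, 0.0, 0.0]
contact_force: [-0.6, -3.0, 0.5]
finger_gap: 0.0001
```

```bash
python3 look.py s5
```

```text
red [[0.517799973487854, 0.07370000332593918], [0.5178999900817871, 0.030300000682473183], [0.5178999900817871, -0.013700000010430813], [0.5182999968528748, -0.05739999935030937]] [ 6.76e-02  7.15e+02 -8.05e-02  9.29e-02]
blue [[0.5855000019073486, 0.007600000128149986], [0.5860999822616577, -0.0364999994635582], [0.5863999724388123, -0.0803999975323677]] [ 6.790e-02  5.440e+02 -1.007e-01  2.650e-02]
{'t': 9.55, 'ee_pos': [0.5151, -0.0914, 0.0225], 'ee_rot': [0.7072, 0.707, 0.0001, 0.0], 'contact_force': [-0.3958, -3.022, 0.5231], 'finger_gap': 0.0006}
```

View pics/s5.png

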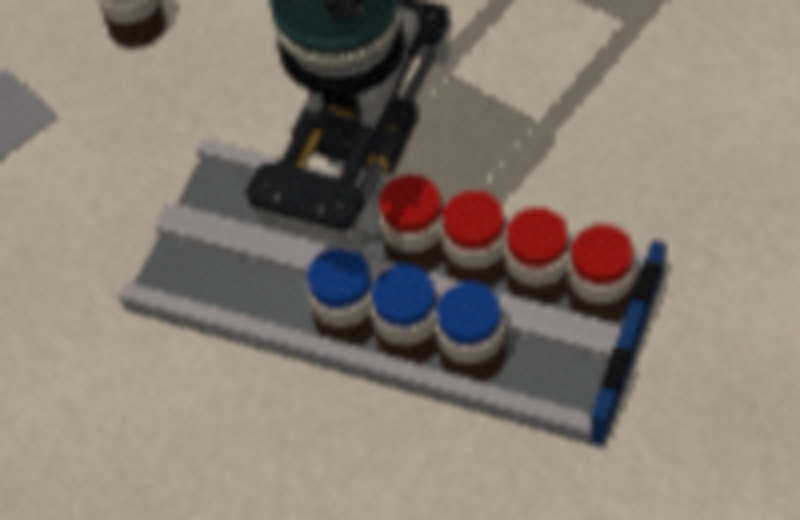

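The lids are at (410–602, 203–253), nearly at the stop. From here I'll creep at 5 mm/s and watch the force, which is about 3 N while sliding.

>>> play_rows(targets=[[0, [0, 0.05, 0], [0, 0, 0]], [0, [0, 0.1, 0], [0, 0, 0]], [0, [0, 0.15, 0], [0, 0, 0]], [0, [0, 0.2, 0], [0, 0, 0]], [0, [0, 0.25, 0], [0, 0, 0]]])

```text
t: 10.05
ee_pos: [0.515, -0.0889, 0.0225]
ee_rot: [0.707, 0.707, 0.0, 0.0]
contact_force: [0.6, -2.5, -0.1]
finger_gap: 0.0005
```

>>> play_rows(targets=[[0, [0, 0.04, 0], [0, 0, 0]], [0, [0, 0.08, 0], [0, 0, 0]], [0, [0, 0.12, 0], [0, 0, 0]], [0, [0, 0.16, 0], [0, 0, 0]], [0, [0, 0.2, 0], [0, 0, 0]]])

```text
t: 10.55
ee_pos: [0.5152, -0.0885, 0.0226]
ee_rot: [0.707, 0.707, -0.001, 0.001]
contact_force: [0.7, -6.3, 0.3]
finger_gap: 0.0001
```

Contact: the force rose and the TCP stopped at y=-0.0885. One small extra nudge will confirm it.

>>> play_rows(targets=[[0, [0, 0.02, 0], [0, 0, 0]], [0, [0, 0.04, 0], [0, 0, 0]], [0, [0, 0.06, 0], [0, 0, 0]], [0, [0, 0.08, 0], [0, 0, 0]], [0, [0, 0.08, 0], [0, 0, 0]]])

```text
t: 11.05
ee_pos: [0.5153, -0.0885, 0.0227]
ee_rot: [0.707, 0.707, -0.001, 0.002]
contact_force: [-0.3, -8.6, -0.6]
finger_gap: 0.0005
```

```bash
python3 look.py s6
```

```text
red [[0.5180000066757202, 0.07639999687671661], [0.5180000066757202, 0.03280000016093254], [0.5181999802589417, -0.010900000110268593], [0.5181999802589417, -0.054499998688697815]] [ 6.77e-02  7.15e+02 -7.76e-02  9.60e-02]
blue [[0.5856999754905701, 0.007499999832361937], [0.5861999988555908, -0.0364999994635582], [0.5864999890327454, -0.08070000261068344]] [ 6.800e-02  5.400e+02 -1.003e-01  2.680e-02]
{'t': 11.1, 'ee_pos': [0.5152, -0.0885, 0.0227], 'ee_rot': [0.7074, 0.7069, -0.0013, 0.0018], 'contact_force': [1.1495, -8.0996, 0.536], 'finger_gap': 0.0007}
```

View pics/s6.png

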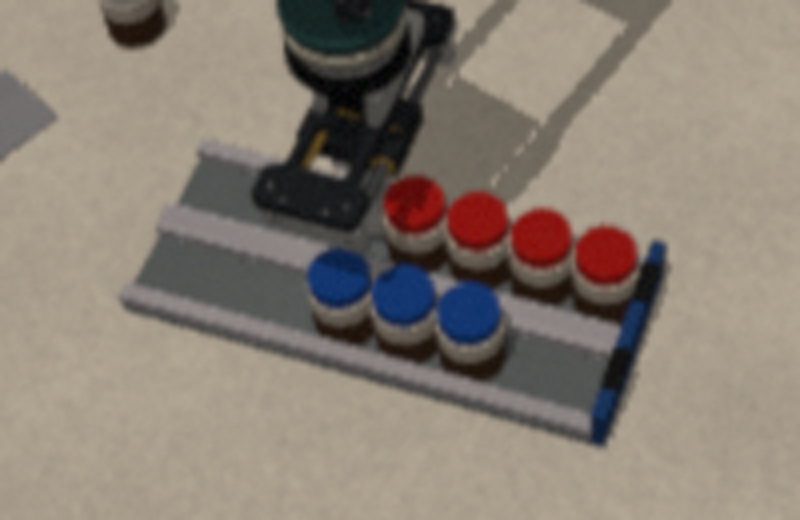

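The row is firmly against the stop: the force has risen to 8 N with no further motion, and the lids are spaced 43.6–43.7 mm. I'll back straight off, then lift.

>>> play_rows(targets=[[0, [0, -0.1, 0], [0, 0, 0]], [0, [0, -0.3, 0], [0, 0, 0]], [0, [0, -0.6, 0], [0, 0, 0]], [0, [0, -1.2, 0], [0, 0, 0]], [0, [0, -2.0, 0], [0, 0, 0]]])

```text
t: 11.6
ee_pos: [0.515, -0.1059, 0.0224]
ee_rot: [0.707, 0.707, 0.0, -0.0]
contact_force: [0.6, -0.4, 0.1]
finger_gap: 0.0005
```

>>> play_rows(targets=[[0, [0, -1, 0], [0, 0, 0]], [0, [0, -2, 0], [0, 0, 0]], [0, [0, -3, 0], [0, 0, 0]], [0, [0, -4, 1], [0, 0, 0]], [0, [0, -4.5, 3], [0, 0, 0]]])

```text
t: 12.1
ee_pos: [0.5137, -0.1521, 0.0516]
ee_rot: [0.708, 0.707, -0.001, -0.002]
contact_force: [0.6, 0.5, 0.5]
finger_gap: 0.0007
```

>>> play_rows(targets=[[0, [0, 0, 3], [0, 0, 0]], [0, [0, -1, 6], [0, 0, 0]], [0, [0, -4, 9], [0, 0, 0]], [0, [0, -7, 12], [0, 0, 0]], [0, [0, -9, 14], [0, 0, 0]]])

```text
t: 12.6
ee_pos: [0.5155, -0.2439, 0.1963]
ee_rot: [0.708, 0.707, 0.0, 0.002]
contact_force: [0.5, -0.1, 0.8]
finger_gap: 0.0003
```

>>> play_rows(targets=[[0, [0, 0, 0], [0, 0, 0]], [0, [0, 0, 0], [0, 0, 0]], [0, [0, 0, 0], [0, 0, 0]], [0, [0, 0, 0], [0, 0, 0]], [0, [0, 0, 0], [0, 0, 0]]])

```text
t: 13.1
ee_pos: [0.5147, -0.24, 0.1912]
ee_rot: [0.707, 0.707, -0.0, -0.001]
contact_force: [-0.1, 0.1, -0.6]
finger_gap: 0.0006
```

```bash
python3 look.py s7
python3 - <<'E'
from workcell import vision,place_of
from h import *
p=vision.snapshot("top");im=p["pixels"][:,:,::-1]
cv2.imwrite("pics/t7.png",cv2.resize(im[140:205,220:340],(720,390),interpolation=2))
for k,v in lids(p).items(): print(k,np.round(v[0],4).tolist(),np.round(v[1:],4))
for t in("red1","stop_face","white_jar","beaker","spatula"):print(t,[np.round(d["position"],3).tolist() for d in place_of(p,t)[:4]])
E
```

```text
red [[0.5181999802589417, 0.07649999856948853], [0.5178999900817871, 0.03269999846816063], [0.5181999802589417, -0.011099999770522118], [0.5188000202178955, -0.05460000038146973]] [ 6.78e-02  7.07e+02 -7.61e-02  9.58e-02]
blue [[0.5856000185012817, 0.007499999832361937], [0.5860999822616577, -0.0364999994635582], [0.5863999724388123, -0.08049999922513962]] [ 6.790e-02  5.470e+02 -1.007e-01  2.690e-02]
{'t': 13.15, 'ee_pos': [0.5148, -0.2402, 0.1915], 'ee_rot': [0.7068, 0.7074, -0.0001, -0.0009], 'contact_force': [-0.3451, 0.088, -0.3008], 'finger_gap': 0.0004}
red [[0.5101000070571899, 0.07320000231266022], [0.5102999806404114, 0.02930000051856041], [0.5102999806404114, -0.01360000018030405], [0.5110999941825867, -0.05779999867081642]] [ 6.63e-02  3.94e+02 -7.47e-02  9.08e-02]
blue [[0.5788000226020813, 0.005100000184029341], [0.5791000127792358, -0.039000000804662704], [0.5795000195503235, -0.0828000009059906]] [ 6.66e-02  2.63e+02 -9.86e-02  2.29e-02]
red1 [[0.513, -0.058, 0.011], [0.516, 0.078, 0.011], [0.515, 0.032, 0.008], [0.517, -0.013, 0.01]]
stop_face [[0.55, 0.102, 0.01]]
white_jar [[0.389, -0.332, -0.0]]
beaker [[0.378, 0.407, 0.002]]
spatula [[0.55, -0.418, 0.001]]
```

View pics/s7.png

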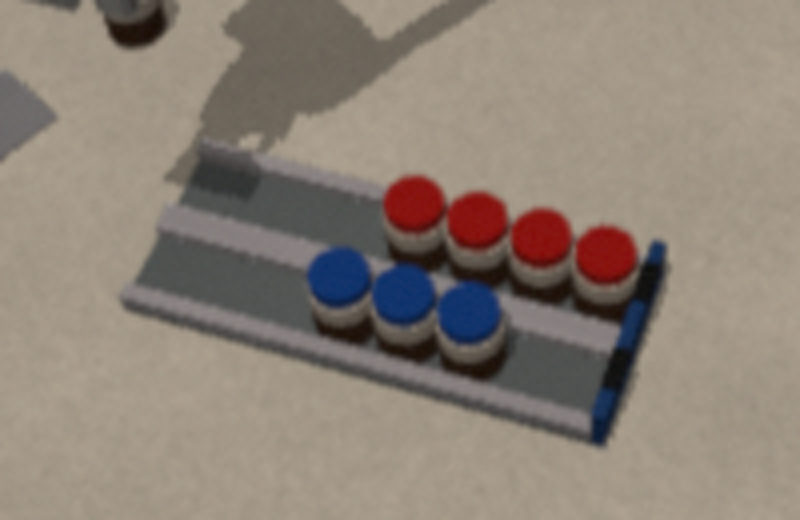

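View pics/t7.png

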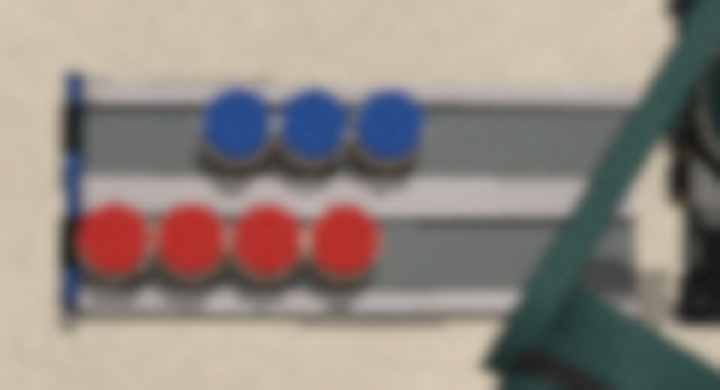

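The top view shows the red row at (78–380, 240) against the stop, upright and touching, with the blue row at (205–425, 125) where it was. The hand is clear, so I'm handing in.

```bash
python3 -c "
from workcell import ticket;print(ticket.finish_job())"
```

```text
the job is handed in; nothing more can be done
None
```

The four red-lidded jars are against the blue end stop, upright and touching, and the job is handed in at about 13 s of the 38 s allowed.

- **Push:** I pushed from behind red4 with the fingers shut, the tips about 15 mm above the lane floor. The speed was 20 mm/s for most of the way, slowing to about 4–5 mm/s at the end. Sliding force was about 3 N. At the stop it rose to about 8 N, with the tool halted at y = -0.0885 m. I then backed straight out and lifted away.
- **Red row after retreat:** The row moved about 76 mm. Lid spacing was about 43.5–43.8 mm in the scene view and 42.9–44.2 mm in the top view, with even lid heights and no movement after I let go. red1 sits at y ≈ 0.073–0.078 m, depending on camera and method, against an expected 0.077 m or so.
- **Everything else:** The blue row stayed put within 0.3 mm. The white jar, beaker and spatula were where they started within measuring noise. I did not re-measure the amber bottle, but the arm never went near it.
- **Disagreement:** The two cameras differ by a steady 7 mm or so in x and about 3 mm in y. That is more than the stated 2 mm calibration, so I relied on the force rise and halted motion to confirm contact with the stop.

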